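# Spin the weld turntable and brake it on the pointer

### The arm

A 6-joint arm with a two-finger parallel gripper is mounted at the origin on a cart in front of the work surface, level with it; the furniture and walls round the work are solid. World frame = base frame: x ahead of the robot, y to its left, z up, the work surface at z = 0. Lengths are in m, angles in rad, forces in N, time in s.
With the tool pointing down it reaches from about 0.375 to 0.975 m from the base axis. Payload 3.8 kg.
Tool frame: the origin (TCP) lies on the centre line of the jaws, within the pads' length; the fingertips stand 14 mm ahead of it and the grasp point (between the pads) lies 5 mm behind it (bot.finger_overhang is the distance from the TCP to the fingertips, in m); y points along the fingers, x is the direction in which the jaws open and shut, and the axes are right-handed (so a half turn about y gives the same grasp; the last joint's range is limited). The gripper opens to 85 mm and grips with 20 to 120 N. Pads are 22 mm wide; open, the fingers measure 114 mm over their backs; the gripper's body (76 mm by 85 mm) begins 54 mm behind the grasp point. The pads swing forward as they close: fully open they stand 13 mm farther back than shut.
Start: joints at [-1.24, 0.264, 1.604, -0, 1.274, -0.037], TCP at [0.243, -0.63, 0.245] pointing down, gripper open.
Joint ranges: [-2.63, 2.63], [-0.94, 2.18], [0.31, 2.57], [-1.31, 4.45], [0, 2.66], [-2.55, 2.55]. Speed limits (rad/s): [2.57, 2.57, 3.14, 3.14, 3.14, 3.14].

### API

Orientations are given as a rotation vector (axis times angle).
In Python, from workcell import readout, read_camera, bot, spotter gives the robot as it stands.
- The arm moves only by the tool jog_arm, never from a script. Its argument "increments" is a list of rows, each a list of 7 numbers: the shift along the tool's x, y, z in m, then the turn, a rotation vector about the tool's x, y, z in rad, then the opening, from 0 (shut) to 1 (fully open). A call has 1 to 10 rows; each row shifts and turns the pose as measured when the row begins, along the tool's axes as they then stand; what a row does not reach is not made up. A row lasts 1/8 s, in which the tool goes at most 62.5 mm and 10.7 degrees, less where a joint would pass 70% of its speed; a pose out of reach is approached as far as the arm can. A call with a gripper value outside its range is refused whole. The fingers move at their own pace and stop on an object; "force" is the grip in N (left out, the last holds). Time passes only in rows, so rows that do not move let the fingers close. It gives the time, the measured TCP pose, the force and the opening at its end, in the units of the state.
- readout.read_state(): the state, without advancing time (a new reading comes with each control period).
- read_camera(name): name is "scene" or "top" or "wrist"; returns a dict with "img" (480x640x3 uint8, blue, green, red), "range_z" (480x640 float32, m along the optical axis (not along the pixel's ray), 0 where there is no reading), "fx", "fy", "cx", "cy" (pixels), "world_from_camera" (4x4, takes a point from camera to world coordinates). Camera axes: x right, y down, z forward; pixel columns grow to the right and rows downward; lengths in m; the calibration is good to about 2 mm. A picture is of the moment at which its call begins.
- bot.finish_job(): hands the job in, once; it reports no verdict.
Trained networks look in a picture, given as the dict that the camera call returned (one of the last four; its "shot" number tells which), for a name from the list of things; names that differ only in an ending like _2 or _b are one class to them, and where a whole thing is asked for, a point or a joint stands for the part that bears it (a point fixed in the world has none). Each returns a list of dicts, best first, with "p" (0 to 1); they miss things now and then, are a little off and sometimes report something else, mostly with a low value. They report only what shows in the picture. A call takes as long as a camera call.
- spotter.masks_of(picture, thing): "mask" (480x640 bool, what is visible of it) and "location" ([column, row] in pixels, amid what is visible of it).
- spotter.spot_point(picture, thing): "location" ([column, row] in pixels: a listed point, or the origin of a listed thing).
The state is a dict: "time": time; "q": joint angles; "joint_vel": joint speeds; "joint_torque": joint torques, N m; "tool_pos": TCP position; "tcp_rot": TCP orientation; "wrist_force": force on the tool from outside, world axes, zero at the start; "torque": the same for the moment, N m; "width": opening from 0.0 (shut) to 1.0 (fully open).
Only numpy, scipy, OpenCV 4.12 (cv2) and the standard library are available. Lean on these libraries where they do the work, as an engineer would, in place of code of your own. Each camera call takes 0.05 s, during which the arm holds its last target. There are 200 camera calls.

### The job

A flange with a pipe stub is clamped on a free-running bench turntable, ready for its first tack. Check that the bearing runs free: with a fingertip against the one tall stud, flick the platter into a spin (a turn in five seconds or faster) and keep clear while it runs on by itself for at least three seconds; then, while it is still turning, brake it with a light fingertip so that the tall stud comes to rest in line with the fixed pointer (easing it the last bit under the fingertip is fine). Finish with the fingertip still resting on the platter and holding it there; never grip or pinch anything, and leave the loose things around it alone.

Things in the scene. Friction and masses are not known exactly. Their poses are not given: they have to be found in the camera images.
- turntable: fixed foot of the bench turntable, grey cast iron with three bolted ears (all within 120 mm of the axis, ears under 20 mm high). Origin on the platter's axis at bench level, z up. Its -x direction is the pointer's direction: the pointer strip rises outside the rim at 125 to 146 mm from the axis, 20 mm wide, its top 68 mm above the bench
- platter: round turning part, 240 mm wide, 16 mm thick, and all it carries. Origin on the axis, level with its top face (64 mm above the bench); z up, +x towards the tall stud. Top face bare from 83 to 118 mm radius. Turns without limit either way on a free bearing, losing about 0.1 rad/s each second; inertia 0.015 to 0.035 kg m2
- stud_top (a point): centre of the top of the one tall stud: threaded, upright, 19 mm in diameter, rising from a hex nut (30 mm wide, 9 mm high), standing 24 mm above the flange face, 62.5 mm from the axis, 104 mm above the bench. On the same circle, at 90 degree steps, are three low round screw heads (33 mm wide, 9 mm high)
- pipe_top (a point): centre of the mouth of the pipe stub on the platter's axis: 60 mm in diameter, open, 18 mm above the flange face, 98 mm above the bench. The flange round it turns with the platter: 165 mm in diameter, 16 mm thick, face 80 mm above the bench
- pointer_tip (a point): the point of the fixed steel pointer, just outside the platter's rim, 124.5 mm from the axis, 68 mm above the bench
- stud_home (a point): the place of the stud's top centre when the stud is exactly in line with the pointer (fixed, 62.5 mm from the axis on the line from the axis to the pointer's tip, 104 mm above the bench)
- weld_magnet: bystander, loose: red triangular welding magnet lying flat, 75 x 85 x 15 mm, origin at the centre of its underside
- brass_fitting: bystander, loose: upright brass hose fitting, 42 mm wide, 56 mm high, origin at the centre of its underside
- soapstone: bystander, loose: white marking stick lying flat, 12 x 90 x 8 mm, origin at the centre of its underside

How it is judged:
On the way, in this order (a step that is already met when the one before it is completed fails the run):
1. the platter spins by itself, untouched, faster than 0.8 rad/s for 2.5 s (angular speed of platter above 0.8 rad/s and contact force between platter and anything else below 0.02 N), for 2.5 s.
2. a finger touches the platter while it is still turning (angular speed of platter above 0.2 rad/s and contact force between platter and the fingers above 0.2 N).
At the end, for the whole second after the job is handed in: the tall stud stands within 10 mm of the line of the pointer, the platter is at rest (under 0.05 rad/s) and a finger still rests on it with 0.5 to 40 N (horizontal distance between stud_top and stud_home below 0.01 m and angular speed of platter below 0.05 rad/s and contact force between platter and the fingers between 0.5 and 40 N); the arm keeps its last pose, push and grip.
It fails at once if the stud is taken between the fingers (horizontal distance between the grasp point and stud_top below 0.01 m and z of the grasp point in the frame of stud_top below 0.003 m).
It fails at once if the pipe stub is taken hold of, outside or by its wall (horizontal distance between the grasp point and pipe_top below 0.034 m and z of the grasp point in the frame of pipe_top below 0.003 m).
It fails at once if a loose thing beside the turntable is moved more than 15 mm (distance of any of weld_magnet, brass_fitting, soapstone from where it was at the start of the episode above 0.015 m).
It also fails if it takes over 48 s, if anything falls off the work surface, if the arm or the gripper's body presses on something with over 40 N, if the wrist force passes 120 N, or if a joint passes its speed limit or range.

## Working session

There is one attempt and no reset: what is moved stays moved. The work goes in short steps, Python scripts to look and compute and a tool call to move; the robot and the scene stay as the last step left them, time stands still between calls to the robot, and variables do not carry over. Pictures are saved under pics/ and viewed, about 8 in all and at most 12, crops included, and the job is handed in when it is done.

Besides the shell and the picture viewer there is one more tool, called after ">>>" by a JSON object that holds its "method" and its "body", one argument or row to a line. jog_arm: Moves the arm, as the interface text tells. Its arguments: {"type":"object","properties":{"increments":{"type":"array"},"force":{"type":"number"}},"required":["increments"]}

```bash
mkdir -p pics; cat > h.py <<'E'
import numpy as np,cv2
from workcell import readout, read_camera, bot, spotter
def px2w(c,u,v,z=None,plane=None):
    M=c["world_from_camera"];d=np.array([(u-c["cx"])/c["fx"],(v-c["cy"])/c["fy"],1.])
    if plane is not None:
        r=M[:3,:3]@d;o=M[:3,3];return o+r*(plane-o[2])/r[2]
    if z is None: z=np.median(c["range_z"][int(v)-1:int(v)+2,int(u)-1:int(u)+2])
    return (M@np.append(d*z,1))[:3]
H=dict(turntable=0,platter=.064,stud_top=.104,pipe_top=.098,pointer_tip=.068,weld_magnet=0,brass_fitting=0,soapstone=0)
def pts(c,names=H):
    o={}
    for n in names:
        for r in spotter.spot_point(c,n)[:1]:
            o[n]=px2w(c,*r["location"],plane=H[n]);print(n,round(r["p"],2),np.round(r["location"]),o[n].round(4))
    return o
E
python3 - <<'E'
from h import *
s=readout.read_state();print(s)
for n in ["top","scene"]:
    c=read_camera(n);cv2.imwrite(f"pics/{n}0.png",c["img"]);print(n);pts(c)
print(readout.read_state()["time"])
E
```

```text
{'time': 0.0, 'q': array([-1.23991183e+00,  2.64780673e-01,  1.60539790e+00,  3.13797309e-05,
        1.27370482e+00, -3.68725221e-02]), 'joint_vel': array([ 0.0004332 , -0.00017603,  0.00012412, -0.00019652, -0.00100276,
       -0.00017641]), 'joint_torque': array([-2.88967954e-05, -5.15109980e+01, -3.67315400e+01, -1.26636826e-05,
        1.28925231e-02,  2.20630136e-05]), 'tool_pos': array([ 0.24247135, -0.62918239,  0.24393055]), 'tcp_rot': array([-1.35960521,  0.93549168, -0.93248503]), 'wrist_force': array([-0.09352725,  0.73425887, -0.02845609]), 'torque': array([ 0.01345804,  0.05499052, -0.0455083 ]), 'width': 0.9981902913719826}
top
turntable 0.89 [290. 273.] [ 0.5104 -0.1873  0.    ]
platter 0.4 [372. 325.] [ 0.4136 -0.3546  0.064 ]
stud_top 0.91 [316. 269.] [ 0.5171 -0.2444  0.104 ]
pointer_tip 0.77 [251. 332.] [ 0.3933 -0.1215  0.068 ]
weld_magnet 0.74 [313. 197.] [ 0.6721 -0.2314  0.    ]
brass_fitting 0.83 [373. 325.] [ 0.4076 -0.362   0.    ]
soapstone 0.62 [315. 270.] [ 0.5191 -0.2396  0.    ]
scene
turntable 0.88 [268. 272.] [ 0.5128 -0.1822  0.    ]
platter 0.65 [262. 246.] [ 0.5008 -0.1889  0.064 ]
stud_top 0.88 [285. 239.] [ 0.5157 -0.248   0.104 ]
pipe_top 0.85 [262. 224.] [ 0.5101 -0.1776  0.098 ]
weld_magnet 0.59 [354. 257.] [ 0.6703 -0.2234  0.    ]
brass_fitting 0.69 [258. 358.] [ 0.4037 -0.3641  0.    ]
soapstone 0.51 [366. 289.] [ 0.6311 -0.3162  0.    ]
0.9
```

View pics/top0.png

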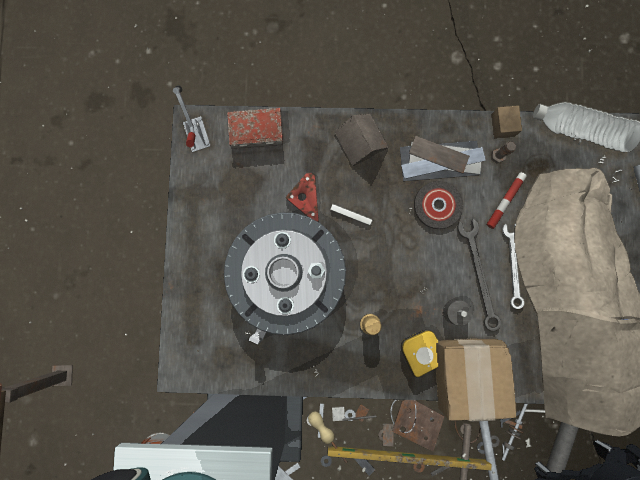

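View pics/scene0.png

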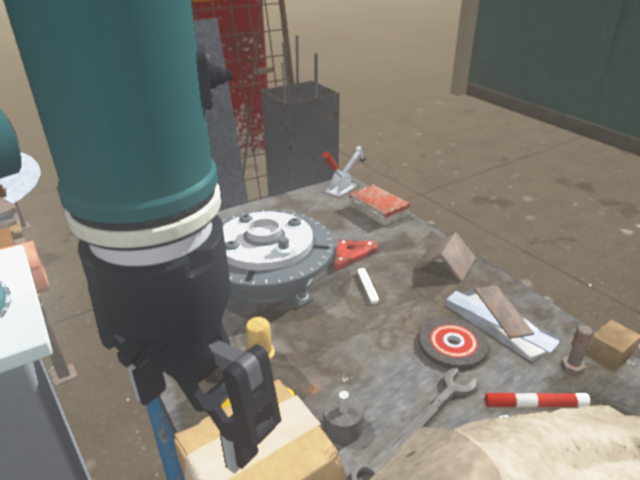

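```bash
python3 - <<'E'
from h import *
from scipy.spatial.transform import Rotation as R
s=readout.read_state();print(R.from_rotvec(s["tcp_rot"]).as_matrix().round(3))
A=[]
for i in range(2):
    c=read_camera("top");o=pts(c,["turntable","stud_top","pointer_tip","pipe_top"])
    # pipe, platter via depth heights
    v,u=np.mgrid[0:480,0:640];z=c["range_z"];P=np.stack([(u-c["cx"])/c["fx"]*z,(v-c["cy"])/c["fy"]*z,z,np.ones_like(z)],-1)@c["world_from_camera"].T
    for lo,hi in [(.061,.0665),(.078,.083),(.0955,.1005),(.102,.108)]:
        m=(P[...,2]>lo)&(P[...,2]<hi)&(np.hypot(P[...,0]-.512,P[...,1]+.185)<.14)&(z>0)
        q=P[m];(cx,cy),r=cv2.minEnclosingCircle(q[:,:2].astype(np.float32));print(lo,m.sum(),q.mean(0)[:3].round(4),(round(cx,4),round(cy,4),round(r,4)))
E
```

```text
[[ 0.36   0.     0.933]
 [-0.933 -0.     0.36 ]
 [ 0.    -1.    -0.   ]]
turntable 0.81 [288. 274.] [ 0.509  -0.1832  0.    ]
stud_top 0.71 [317. 271.] [ 0.5129 -0.2468  0.104 ]
pointer_tip 0.71 [254. 332.] [ 0.3938 -0.1273  0.068 ]
pipe_top 0.69 [281. 277.] [ 0.4998 -0.1793  0.098 ]
0.061 5404 [ 0.5078 -0.1835  0.0636] (0.5018, -0.1779, 0.128)
0.078 3596 [ 0.5092 -0.1804  0.0801] (0.5096, -0.1814, 0.0822)
0.0955 185 [ 0.5095 -0.1842  0.0977] (0.5116, -0.2021, 0.0501)
0.102 57 [ 0.5149 -0.2437  0.1039] (0.5149, -0.2437, 0.0089)
turntable 0.77 [289. 273.] [ 0.5097 -0.1848  0.    ]
pointer_tip 0.77 [252. 337.] [ 0.3853 -0.1247  0.068 ]
pipe_top 0.8 [282. 277.] [ 0.4999 -0.1813  0.098 ]
0.061 5461 [ 0.5077 -0.1834  0.0636] (0.5015, -0.1794, 0.1281)
0.078 3607 [ 0.5089 -0.1808  0.0801] (0.5098, -0.1813, 0.0823)
0.0955 177 [ 0.5088 -0.1822  0.0977] (0.5108, -0.2022, 0.05)
0.102 51 [ 0.515  -0.2424  0.1036] (0.5252, -0.2116, 0.0419)
```

```bash
cat >> h.py <<'E'
def cloud(c):
    v,u=np.mgrid[0:480,0:640];z=c["range_z"]
    P=np.stack([(u-c["cx"])/c["fx"]*z,(v-c["cy"])/c["fy"]*z,z,np.ones_like(z)],-1)@c["world_from_camera"].T
    P[z<=0]=np.nan;return P[...,:3]
AX=np.array([.5098,-.1814])
E
python3 - <<'E'
from h import *
c=read_camera("top");P=cloud(c);print(c["world_from_camera"].round(3),bot.finger_overhang)
d=P[...,:2]-AX;r=np.hypot(*np.moveaxis(d,-1,0));a=np.degrees(np.arctan2(d[...,1],d[...,0]))
m=(r>.119)&(r<.16)&(P[...,2]>.05)&(P[...,2]<.09)
import collections
print([(round(float(x),0),round(float(y),3),round(float(z),3)) for x,y,z in zip(a[m],r[m],P[...,2][m]) if y>.124])
# bright pointer pixels on plane .068
m2=(c["img"].min(-1)>120)
v,u=np.nonzero(m2);W=np.array([px2w(c,x,y,plane=.068) for x,y in zip(u,v)]);d=W[:,:2]-AX;r=np.hypot(*d.T);k=(r>.121)&(r<.155)&(d[:,0]<0)
print(k.sum(),np.c_[u,v][k].mean(0),np.degrees(np.arctan2(d[k,1],d[k,0])).round(1),r[k].round(3))
# axis from flange face
m=(P[...,2]>.077)&(P[...,2]<.083)&(np.hypot(P[...,0]-.51,P[...,1]+.18)<.09)
e=cv2.fitEllipse(cv2.convexHull(P[m][:,:2].astype(np.float32)));print(e)
cv2.imwrite("pics/crop1.png",cv2.resize(c["img"][200:350,215:355],None,fx=4,fy=4,interpolation=cv2.INTER_CUBIC))
E
```

```text
[[ 0.027 -0.995  0.096  0.489]
 [-1.    -0.025  0.018 -0.267]
 [-0.016 -0.096 -0.995  0.952]
 [ 0.     0.     0.     1.   ]] 0.014
[(157.0, 0.126, 0.066), (158.0, 0.125, 0.071), (158.0, 0.124, 0.066), (156.0, 0.129, 0.066), (157.0, 0.127, 0.07), (158.0, 0.127, 0.068), (159.0, 0.126, 0.066), (155.0, 0.132, 0.068), (156.0, 0.131, 0.066), (157.0, 0.13, 0.069), (157.0, 0.13, 0.066), (158.0, 0.128, 0.07), (159.0, 0.128, 0.069), (155.0, 0.134, 0.071), (156.0, 0.134, 0.067), (156.0, 0.133, 0.066), (157.0, 0.132, 0.068), (158.0, 0.131, 0.067), (159.0, 0.13, 0.066), (159.0, 0.129, 0.068), (154.0, 0.138, 0.065), (154.0, 0.137, 0.066), (155.0, 0.136, 0.07), (156.0, 0.135, 0.067), (157.0, 0.134, 0.068), (157.0, 0.133, 0.068), (158.0, 0.132, 0.069), (159.0, 0.132, 0.068), (160.0, 0.131, 0.067), (154.0, 0.139, 0.068), (155.0, 0.138, 0.07), (156.0, 0.138, 0.066), (156.0, 0.137, 0.068), (157.0, 0.136, 0.067), (158.0, 0.135, 0.066), (159.0, 0.134, 0.068), (159.0, 0.134, 0.068), (160.0, 0.133, 0.068), (154.0, 0.142, 0.069), (155.0, 0.141, 0.069), (155.0, 0.141, 0.066), (156.0, 0.14, 0.066), (157.0, 0.
[... 1715 characters left out ...]
4 161.1] [0.122 0.124 0.123 0.123 0.122 0.121 0.136 0.127 0.126 0.125 0.124 0.137
 0.136 0.134 0.128 0.128 0.127 0.126 0.132 0.131 0.13  0.129 0.128 0.128
 0.134 0.133 0.133 0.132 0.131 0.13  0.129 0.138 0.137 0.136 0.135 0.134
 0.133 0.133 0.132 0.131 0.139 0.138 0.138 0.137 0.136 0.135 0.134 0.134
 0.133 0.142 0.141 0.14  0.139 0.138 0.138 0.137 0.136 0.135 0.135 0.144
 0.143 0.142 0.141 0.14  0.139 0.139 0.138 0.137 0.136 0.145 0.144 0.143
 0.143 0.142 0.141 0.14  0.14  0.139 0.138 0.138 0.145 0.144 0.144 0.143
 0.142 0.141 0.141 0.14  0.145 0.145 0.144 0.143 0.142 0.142 0.145 0.144]
((0.5096778273582458, -0.1815401315689087), (0.16344405710697174, 0.16372041404247284), 4.013833999633789)
```

View pics/crop1.png

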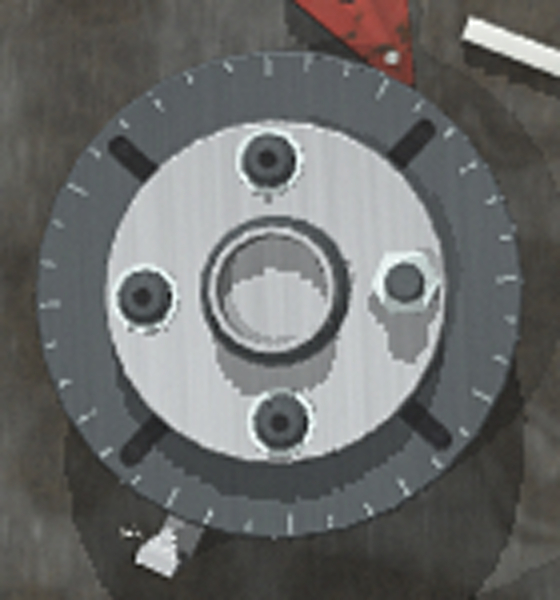

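>>> {"method": "jog_arm", "body": {
  "increments": [
    [0, 0, 0, 0, -0.17, 0, 0],
    [0, 0, 0, 0, -0.17, 0, 0],
    [0, 0, 0, 0, -0.17, 0, 0],
    [0, 0, 0, 0, -0.17, 0, 0],
    [0, 0, 0, 0, -0.17, 0, 0],
    [0, 0, 0, 0, -0.17, 0, 0],
    [0, 0, 0, 0, -0.17, 0, 0]
  ]
}}

```text
time: 2.33
tool_pos: [0.2427, -0.6299, 0.2453]
tcp_rot: [-1.571, -0.02, 0.02]
wrist_force: [0.5, 0.9, 0.2]
width: 0.0
```

>>> {"method": "jog_arm", "body": {
  "increments": [
    [0.028, 0, 0.048, 0, 0, 0, 0],
    [0.028, 0, 0.048, 0, 0, 0, 0],
    [0.028, 0, 0.048, 0, 0, 0, 0],
    [0.028, 0, 0.048, 0, 0, 0, 0],
    [0.028, 0, 0.048, 0, 0, 0, 0],
    [0.028, 0, 0.048, 0, 0, 0, 0],
    [0.028, 0, 0.048, 0, 0, 0, 0],
    [0.026, 0, 0.048, 0, 0, 0, 0]
  ]
}}

```text
time: 3.32
tool_pos: [0.4595, -0.2333, 0.2459]
tcp_rot: [-1.575, -0.019, 0.012]
wrist_force: [0.8, -0.1, 0.7]
width: -0.001
```

>>> {"method": "jog_arm", "body": {
  "increments": [
    [0.003, 0.05, -0.012, 0, 0, 0, 0],
    [0, 0.05, 0, 0, 0, 0, 0],
    [0, 0.035, 0, 0, 0, 0, 0],
    [0, 0, 0, 0, 0, 0, 0]
  ]
}}

```text
time: 3.82
tool_pos: [0.4685, -0.2417, 0.1109]
tcp_rot: [-1.577, -0.032, 0.014]
wrist_force: [-0.4, 0.6, -0.5]
width: 0.003
```

```bash
python3 - <<'E'
from h import *
s=readout.read_state();print(s["tool_pos"],s["q"].round(2),s["wrist_force"])
c=read_camera("top");pts(c,["stud_top","pointer_tip"])
w=read_camera("wrist")
cv2.imwrite("pics/f2.png",np.hstack([cv2.resize(c["img"][190:380,200:400],(400,380)),cv2.resize(w["img"],(400,300)).__class__((0,)) if 0 else cv2.copyMakeBorder(cv2.resize(w["img"],(400,300)),0,80,0,0,0)]))
E
```

```text
[ 0.46845374 -0.24167818  0.11085674] [-0.52  0.1   2.06  0.    0.97 -0.55] [-0.37899753  0.614222   -0.46705558]
stud_top 0.83 [318. 268.] [ 0.5181 -0.2483  0.104 ]
pointer_tip 0.86 [254. 332.] [ 0.3939 -0.1282  0.068 ]
```

View pics/f2.png

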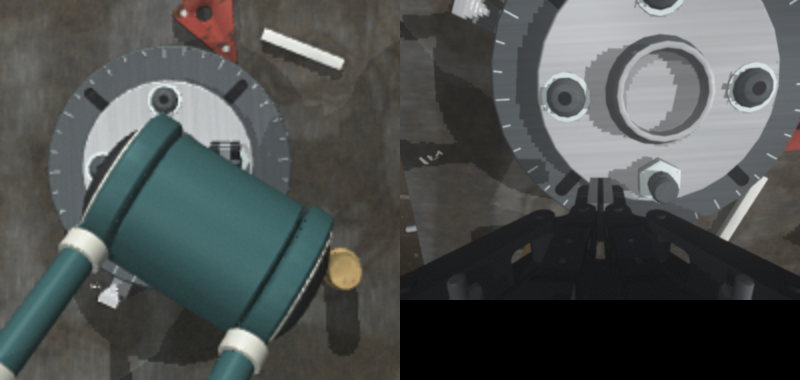

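>>> {"method": "jog_arm", "body": {
  "increments": [
    [0.0135, 0.003, -0.002, 0, 0, 0, 0],
    [0.0113, 0, -0.004, 0, 0, 0, 0],
    [0.0137, 0, -0.002, 0, 0, 0, 0],
    [0.017, 0, 0.001, 0, 0, 0, 0],
    [0.017, 0, 0.005, 0, 0, 0, 0],
    [0.014, 0, 0.006, 0, 0, 0, 0],
    [-0.02, -0.02, -0.02, 0, 0, 0, 0],
    [-0.02, -0.03, -0.02, 0, 0, 0, 0]
  ]
}}

```text
time: 5.03
tool_pos: [0.5286, -0.277, 0.1668]
tcp_rot: [-1.583, -0.044, 0.007]
wrist_force: [0.1, -0.5, 1.0]
width: 0.0
```

```bash
cat >> h.py <<'E'
def stud_az(c,rep=True):
    "azimuth (deg) of stud by depth blob and by spotter"
    P=cloud(c);d=P[...,:2]-AX;r=np.hypot(d[...,0],d[...,1])
    m=(P[...,2]>.097)&(P[...,2]<.111)&(r>.045)&(r<.08)
    a=None
    if m.sum()>8:
        q=np.median(d[m],0);a=np.degrees(np.arctan2(q[1],q[0]))
    b=[(round(x["p"],2),px2w(c,*x["location"],plane=.104)) for x in spotter.spot_point(c,"stud_top")[:1]]
    b=[(p,np.degrees(np.arctan2(*(w[:2]-AX)[::-1])).round(1),np.hypot(*(w[:2]-AX)).round(3)) for p,w in b]
    return a,int(m.sum()),(q.round(4),P[...,2][m].max().round(3)) if a is not None else None,b
E
python3 - <<'E'
from h import *
for i in range(4):
    t=readout.read_state()["time"];w=read_camera("wrist");print(t,stud_az(w))
s=readout.read_state();print(s["tool_pos"],s["wrist_force"],s["time"])
cv2.imwrite("pics/w3.png",w["img"])
E
```

```text
5.025 (np.float64(-32.540941781269375), 1129, (array([ 0.0524, -0.0334]), np.float64(0.105)), [(0.56, np.float64(-34.2), np.float64(0.061))])
5.125 (np.float64(-25.971275355481495), 1125, (array([ 0.0562, -0.0274]), np.float64(0.106)), [(0.91, np.float64(-26.5), np.float64(0.062))])
5.225 (np.float64(-19.474275064259416), 1176, (array([ 0.0592, -0.0209]), np.float64(0.106)), [(0.67, np.float64(-20.4), np.float64(0.062))])
5.325 (np.float64(-13.158871013019743), 1239, (array([ 0.0614, -0.0144]), np.float64(0.105)), [(0.58, np.float64(-13.4), np.float64(0.063))])
[ 0.5286153  -0.27696512  0.16643406] [-0.1839999  -0.77539726 -0.72003778] 5.425
```

>>> {"method": "jog_arm", "body": {
  "increments": [
    [-0.03, 0.01, 0.023, 0, 0, 0, 0],
    [-0.03, 0.022, 0.023, 0, 0.04, 0, 0],
    [0, 0, 0, 0, 0, 0, 0],
    [0, 0, 0, 0, 0, 0, 0],
    [0, 0, 0, 0, 0, 0, 0],
    [0, 0, 0, 0, 0, 0, 0],
    [0, 0, 0, 0, 0, 0, 0],
    [0, 0, 0, 0, 0, 0, 0],
    [0, 0, 0, 0, 0, 0, 0],
    [0, 0, 0, 0, 0, 0, 0]
  ]
}}

```text
time: 6.68
tool_pos: [0.4704, -0.232, 0.1305]
tcp_rot: [-1.583, -0.014, -0.025]
wrist_force: [1.3, -0.1, 1.1]
width: -0.002
```

>>> {"method": "jog_arm", "body": {
  "increments": [
    [0, 0, 0, 0, 0, 0, 0],
    [0, 0, 0, 0, 0, 0, 0],
    [0, 0, 0, 0, 0, 0, 0],
    [0, 0, 0, 0, 0, 0, 0],
    [0, 0, 0, 0, 0, 0, 0],
    [0, 0, 0, 0, 0, 0, 0],
    [0, 0, 0, 0, 0, 0, 0],
    [0, 0, 0, 0, 0, 0, 0]
  ]
}}

```text
time: 7.68
tool_pos: [0.4703, -0.2319, 0.1304]
tcp_rot: [-1.583, -0.014, -0.025]
wrist_force: [0.1, -0.5, -1.2]
width: -0.0
```

```bash
python3 - <<'E'
from h import *
for i in range(3):
    t=readout.read_state()["time"];w=read_camera("wrist");print(t,stud_az(w))
s=readout.read_state();print(s["tool_pos"],s["tcp_rot"],s["time"])
E
```

```text
7.675 (np.float64(117.74006347515477), 2222, (array([-0.0294,  0.0558]), np.float64(0.106)), [(0.86, np.float64(117.0), np.float64(0.063))])
7.775 (np.float64(122.53806580125263), 2181, (array([-0.0338,  0.053 ]), np.float64(0.106)), [(0.93, np.float64(122.6), np.float64(0.063))])
7.875 (np.float64(127.2471715827691), 2119, (array([-0.038,  0.05 ]), np.float64(0.106)), [(0.85, np.float64(127.4), np.float64(0.063))])
[ 0.47026005 -0.23190012  0.1304159 ] [-1.58279067 -0.01431423 -0.02516786] 7.975
```

>>> {"method": "jog_arm", "body": {
  "increments": [
    [0, 0, 0, 0, 0, 0, 0],
    [0, 0, 0, 0, 0, 0, 0],
    [0, 0, 0, 0, 0, 0, 0],
    [0, 0, 0, 0, 0, 0, 0],
    [0, 0, 0, 0, 0, 0, 0],
    [0, 0, 0, 0, 0, 0, 0],
    [0, 0, 0, 0, 0, 0, 0],
    [0, 0, 0, 0, 0, 0, 0],
    [0, 0, 0, 0, 0, 0, 0],
    [0, 0, 0, 0, 0, 0, 0]
  ]
}}

```text
time: 9.22
tool_pos: [0.4703, -0.2319, 0.1304]
tcp_rot: [-1.583, -0.014, -0.025]
wrist_force: [0.4, 0.8, 0.5]
width: 0.003
```

>>> {"method": "jog_arm", "body": {
  "increments": [
    [0, 0, 0, 0, 0, 0, 0],
    [0, 0, 0, 0, 0, 0, 0],
    [0, 0, 0, 0, 0, 0, 0],
    [0, 0, 0, 0, 0, 0, 0],
    [0, 0, 0, 0, 0, 0, 0],
    [0, 0, 0, 0, 0, 0, 0],
    [0, 0, 0, 0, 0, 0, 0]
  ]
}}

```text
time: 10.1
tool_pos: [0.4703, -0.2319, 0.1304]
tcp_rot: [-1.583, -0.014, -0.025]
wrist_force: [0.1, -0.7, 1.0]
width: -0.001
```

```bash
python3 - <<'E'
from h import *
for i in range(3):
    t=readout.read_state()["time"];w=read_camera("wrist");print(t,stud_az(w))
    # screw heads / fallback
print(readout.read_state()["time"])
E
```

```text
10.1 (np.float64(-139.0573347732451), 1249, (array([-0.0444, -0.0385]), np.float64(0.105)), [(0.67, np.float64(147.0), np.float64(0.011))])
10.2 (np.float64(-136.22315121297956), 1024, (array([-0.0418, -0.0401]), np.float64(0.105)), [(0.87, np.float64(-133.9), np.float64(0.061))])
10.3 (np.float64(-133.234940282778), 773, (array([-0.0387, -0.0412]), np.float64(0.105)), [(0.61, np.float64(156.4), np.float64(0.109))])
10.4
```

>>> {"method": "jog_arm", "body": {
  "increments": [
    [-0.006, 0, 0, 0, 0.17, 0, 0],
    [0, 0, 0, 0, 0.17, 0, 0],
    [0, 0, 0, 0, 0, 0, 0],
    [0, 0, 0, 0, 0, 0, 0],
    [0, 0, 0, 0, 0, 0, 0],
    [0, 0, 0, 0, 0, 0, 0],
    [0, 0, 0, 0, 0, 0, 0],
    [0, 0, 0, 0, 0, 0, 0]
  ]
}}

```text
time: 11.4
tool_pos: [0.4643, -0.2319, 0.1303]
tcp_rot: [-1.561, 0.253, -0.295]
wrist_force: [-0.0, -0.7, 0.2]
width: -0.0
```

>>> {"method": "jog_arm", "body": {
  "increments": [
    [0, 0.022, 0, 0, 0, 0, 0],
    [0.016, 0, -0.0025, 0, -0.17, 0, 0],
    [0.015, 0, -0.003, 0, -0.17, 0, 0],
    [0.016, 0, -0.002, 0, -0.17, 0, 0],
    [0.0175, 0, -0.001, 0, -0.17, 0, 0],
    [0.0175, 0, 0.0005, 0, -0.17, 0, 0],
    [-0.015, -0.025, -0.015, 0, 0.17, 0, 0],
    [-0.015, -0.03, -0.015, 0, 0.17, 0, 0]
  ]
}}

```text
time: 12.4
tool_pos: [0.5264, -0.2766, 0.1615]
tcp_rot: [-1.575, -0.156, 0.134]
wrist_force: [-0.5, -0.3, 0.2]
width: 0.001
```

```bash
python3 - <<'E'
from h import *
for i in range(4):
    t=readout.read_state()["time"];w=read_camera("wrist");print(t,stud_az(w))
s=readout.read_state();print(s["tool_pos"],s["tcp_rot"],s["time"])
E
```

```text
12.4 (np.float64(-0.23928043972230836), 1359, (array([ 0.0633, -0.0003]), np.float64(0.106)), [(0.88, np.float64(0.2), np.float64(0.063))])
12.5 (np.float64(13.095497657846884), 1435, (array([0.062 , 0.0144]), np.float64(0.105)), [(0.88, np.float64(12.9), np.float64(0.064))])
12.6 (np.float64(26.331543918112683), 1579, (array([0.0572, 0.0283]), np.float64(0.106)), [(0.88, np.float64(26.8), np.float64(0.065))])
12.7 (np.float64(35.52266633397803), 649, (array([0.0502, 0.0358]), np.float64(0.105)), [])
[ 0.52588349 -0.27570142  0.16023439] [-1.57402104 -0.16028326  0.13877182] 12.8
```

>>> {"method": "jog_arm", "body": {
  "increments": [
    [-0.034, 0, 0.002, 0, 0.175, 0, 0],
    [0, 0.03, 0, 0, 0.175, 0, 0],
    [0, 0.025, 0, 0, 0, 0, 0],
    [0, 0, 0, 0, 0, 0, 0],
    [0, 0, 0, 0, 0, 0, 0],
    [0, 0, 0, 0, 0, 0, 0],
    [0, 0, 0, 0, 0, 0, 0],
    [0, 0, 0, 0, 0, 0, 0],
    [0, 0, 0, 0, 0, 0, 0],
    [0, 0, 0, 0, 0, 0, 0]
  ]
}}

```text
time: 14.05
tool_pos: [0.4933, -0.2784, 0.1037]
tcp_rot: [-1.572, 0.117, -0.141]
wrist_force: [0.7, -0.2, 0.0]
width: 0.003
```

>>> {"method": "jog_arm", "body": {
  "increments": [
    [0, 0, 0, 0, 0, 0, 0],
    [0, 0, 0, 0, 0, 0, 0],
    [0, 0, 0, 0, 0, 0, 0],
    [0, 0, 0, 0, 0, 0, 0],
    [0, 0, 0, 0, 0, 0, 0],
    [0, 0, 0, 0, 0, 0, 0],
    [0, 0, 0, 0, 0, 0, 0],
    [0, 0, 0, 0, 0, 0, 0],
    [0, 0, 0, 0, 0, 0, 0],
    [0, 0, 0, 0, 0, 0, 0]
  ]
}}

```text
time: 15.3
tool_pos: [0.4931, -0.2784, 0.1035]
tcp_rot: [-1.572, 0.117, -0.141]
wrist_force: [0.8, 0.4, -0.4]
width: 0.002
```

```bash
python3 - <<'E'
from h import *
for i in range(12):
    t=readout.read_state()["time"];w=read_camera("wrist")
    P=cloud(w);a=stud_az(w);print(t,a[0] and round(a[0],1),a[1],a[3])
s=readout.read_state();print(s["tool_pos"],s["tcp_rot"],s["time"],s["wrist_force"])
cv2.imwrite("pics/w4.png",w["img"])
E
```

```text
15.3 -2.0 1101 []
15.4 None 0 []
15.5 None 0 []
15.6 None 0 []
15.7 None 0 []
15.8 None 0 []
15.9 None 0 []
16.0 None 0 []
16.1 None 0 []
16.2 None 0 [(0.67, np.float64(-105.4), np.float64(0.011))]
16.3 None 0 []
16.4 None 0 []
[ 0.49314144 -0.27838642  0.10351143] [-1.57232246  0.11713136 -0.14047379] 16.5 [-0.64978106  0.08907589 -0.9910596 ]
```

View pics/w4.png

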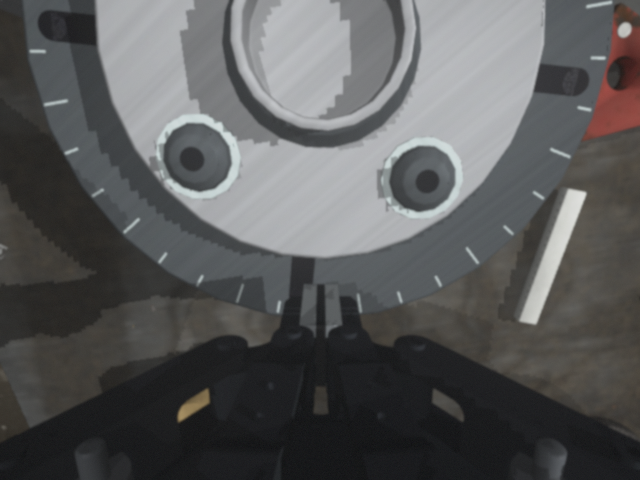

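>>> {"method": "jog_arm", "body": {
  "increments": [
    [0, -0.04, 0, 0, 0, 0, 0],
    [0, -0.03, 0, 0, 0, 0, 0],
    [0, 0, 0, 0, 0, 0, 0]
  ]
}}

```text
time: 16.88
tool_pos: [0.4916, -0.2776, 0.1742]
tcp_rot: [-1.571, 0.119, -0.139]
wrist_force: [0.5, -0.4, -0.1]
width: -0.002
```

```bash
python3 - <<'E'
from h import *
for i in range(14):
    t=readout.read_state()["time"];w=read_camera("wrist")
    a=stud_az(w);print(t,a[0] and round(a[0],1),a[1],a[3])
s=readout.read_state();print(s["tool_pos"],s["tcp_rot"],s["time"],s["wrist_force"])
E
```

```text
16.875 166.2 1302 [(0.86, np.float64(165.0), np.float64(0.061))]
16.975 176.3 1265 [(0.61, np.float64(176.2), np.float64(0.061))]
17.075 -173.5 1207 [(0.7, np.float64(-172.6), np.float64(0.06))]
17.175 -163.5 1147 [(0.56, np.float64(-164.6), np.float64(0.061))]
17.275 -153.5 1104 [(0.58, np.float64(-153.4), np.float64(0.06))]
17.375 -143.5 1056 [(0.65, np.float64(-143.4), np.float64(0.059))]
17.475 -133.6 1024 [(0.91, np.float64(-134.5), np.float64(0.059))]
17.575 -123.8 988 [(0.62, np.float64(-123.7), np.float64(0.06))]
17.675 -114.1 974 []
17.775 -104.5 969 [(0.63, np.float64(-103.9), np.float64(0.06))]
17.875 -95.0 972 [(0.87, np.float64(-95.2), np.float64(0.06))]
17.975 -85.6 981 [(0.64, np.float64(-85.4), np.float64(0.06))]
18.075 -76.4 990 [(0.85, np.float64(-75.4), np.float64(0.061))]
18.175 -67.3 1005 [(0.77, np.float64(-65.3), np.float64(0.061))]
[ 0.48987928 -0.27652186  0.17142169] [-1.56877842  0.12246924 -0.13514253] 18.275 [-0.632586   -0.18352209  0.2830291 ]
```

>>> {"method": "jog_arm", "body": {
  "increments": [
    [0, 0.04, -0.003, 0, 0, 0, 0],
    [0, 0.035, 0, 0, 0, 0, 0],
    [0, 0.01, 0, 0, 0, 0, 0],
    [0, 0, 0, 0, 0, 0, 0],
    [0, 0, 0, 0, 0, 0, 0],
    [0, 0, 0, 0, 0, 0, 0],
    [0, 0, 0, 0, 0, 0, 0],
    [0, 0, 0, 0, 0, 0, 0],
    [0, 0, 0, 0, 0, 0, 0],
    [0, 0, 0, 0, 0, 0, 0]
  ]
}}

```text
time: 19.52
tool_pos: [0.4947, -0.2826, 0.0915]
tcp_rot: [-1.574, 0.114, -0.144]
wrist_force: [0.1, 0.3, 0.4]
width: -0.0
```

>>> {"method": "jog_arm", "body": {
  "increments": [
    [0, 0, 0, 0, 0, 0, 0],
    [0, 0, 0, 0, 0, 0, 0],
    [0, 0, 0, 0, 0, 0, 0],
    [0, 0, 0, 0, 0, 0, 0],
    [0, 0, 0, 0, 0, 0, 0]
  ]
}}

```text
time: 20.15
tool_pos: [0.4945, -0.2825, 0.0912]
tcp_rot: [-1.574, 0.114, -0.143]
wrist_force: [0.2, -0.5, -0.7]
width: 0.001
```

>>> {"method": "jog_arm", "body": {
  "increments": [
    [0, 0.008, 0, 0, 0, 0, 0],
    [0, 0.003, 0, 0, 0, 0, 0],
    [0, 0.0015, 0, 0, 0, 0, 0],
    [0, 0.001, 0, 0, 0, 0, 0],
    [0, 0.001, 0, 0, 0, 0, 0]
  ]
}}

```text
time: 20.78
tool_pos: [0.4972, -0.2834, 0.0781]
tcp_rot: [-1.575, 0.111, -0.147]
wrist_force: [-0.1, 1.8, 5.3]
width: 0.001
```

>>> {"method": "jog_arm", "body": {
  "increments": [
    [0, 0.0008, 0, 0, 0, 0, 0],
    [0, 0.0005, 0, 0, 0, 0, 0]
  ]
}}

```text
time: 21.02
tool_pos: [0.4982, -0.2836, 0.0781]
tcp_rot: [-1.576, 0.11, -0.149]
wrist_force: [0.2, 1.3, 3.9]
width: 0.002
```

```bash
python3 - <<'E'
from h import *
w=read_camera("wrist");c=read_camera("top");k=read_camera("scene")
for i in (w,c,k): print(stud_az(i))
s=readout.read_state();print(s["tool_pos"],s["time"],s["wrist_force"])
cv2.imwrite("pics/m5.png",np.hstack([cv2.resize(w["img"],(400,300)),cv2.resize(k["img"],(400,300))]))
E
```

```text
(None, 0, None, [])
(np.float64(120.88382944850912), 81, (array([-0.0317,  0.053 ]), np.float64(0.106)), [(0.94, np.float64(120.0), np.float64(0.063))])
(np.float64(124.92893998596597), 65, (array([-0.0335,  0.048 ]), np.float64(0.105)), [(0.73, np.float64(122.0), np.float64(0.057))])
[ 0.49816404 -0.28360549  0.07812929] 21.325 [0.30114358 2.04998093 5.27704476]
```

View pics/m5.png

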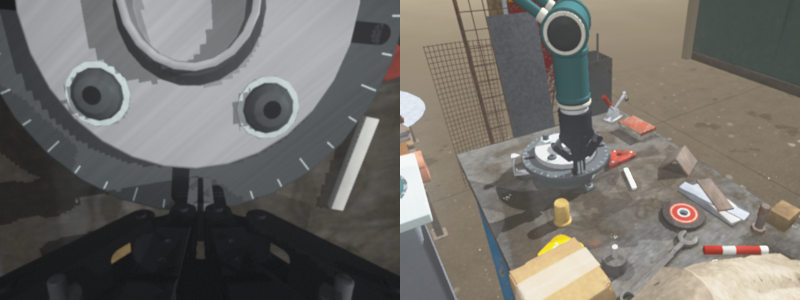

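>>> {"method": "jog_arm", "body": {
  "increments": [
    [0.0065, 0.0006, 0.0004, 0, -0.064, 0, 0],
    [0.0065, 0.0006, 0.0004, 0, -0.064, 0, 0],
    [0.0065, 0.0006, 0.0004, 0, -0.064, 0, 0],
    [0.0065, 0.0006, 0.0004, 0, -0.064, 0, 0],
    [0.0065, 0.0006, 0.0004, 0, -0.064, 0, 0]
  ]
}}

```text
time: 21.95
tool_pos: [0.532, -0.2819, 0.0781]
tcp_rot: [-1.578, -0.149, 0.11]
wrist_force: [0.1, 2.9, 7.2]
width: 0.001
```

```bash
python3 - <<'E'
from h import *
c=read_camera("top")
print(stud_az(c))
s=readout.read_state();d=s["tool_pos"][:2]-AX;print(s["tool_pos"],s["tcp_rot"],s["time"],s["wrist_force"],np.hypot(*d),np.degrees(np.arctan2(d[1],d[0])))
E
```

```text
(None, 0, None, [(0.96, np.float64(144.4), np.float64(0.057))])
[ 0.53277533 -0.28219406  0.07814045] [-1.57911444 -0.14908566  0.10836873] 22.05 [0.31287376 1.37311147 4.36922425] 0.10337943572190646 -77.1592051733449
```

>>> {"method": "jog_arm", "body": {
  "increments": [
    [0.0065, 0.0006, 0.0008, 0, -0.064, 0, 0],
    [0.0065, 0.0006, 0.0008, 0, -0.064, 0, 0],
    [0.0065, 0.0006, 0.0008, 0, -0.064, 0, 0],
    [0.0065, 0.0006, 0.0008, 0, -0.064, 0, 0]
  ]
}}

```text
time: 22.55
tool_pos: [0.5573, -0.2732, 0.0781]
tcp_rot: [-1.562, -0.352, 0.314]
wrist_force: [-1.4, 0.9, 6.5]
width: -0.002
```

```bash
python3 - <<'E'
from h import *
c=read_camera("top");k=read_camera("scene");w=read_camera("wrist")
for i in(c,k):print(stud_az(i))
s=readout.read_state();d=s["tool_pos"][:2]-AX;print(s["tool_pos"],s["tcp_rot"],s["time"],s["wrist_force"],np.hypot(*d),np.degrees(np.arctan2(d[1],d[0])))
P=cloud(w);
# screw heads seen by the wrist: z .086-.091
d=P[...,:2]-AX;r=np.hypot(d[...,0],d[...,1]);m=((P[...,2]>.085)&(P[...,2]<.093)&(r>.04)&(r<.085)).astype(np.uint8)
n,l,st,ce=cv2.connectedComponentsWithStats(m)
for j in range(1,n):
    if st[j,4]>300:
        q=d[l==j];(x,y),R=cv2.minEnclosingCircle(q.astype(np.float32));print(st[j,4],round(np.degrees(np.arctan2(y,x)),1),round(np.hypot(x,y),4),round(R,4))
cv2.imwrite("pics/m6.png",np.hstack([cv2.resize(w["img"],(400,300)),cv2.resize(c["img"][190:340,200:400],(400,300))]))
E
```

```text
(np.float64(155.67111045730485), 81, (array([-0.0566,  0.0256]), np.float64(0.107)), [(0.7, np.float64(153.9), np.float64(0.062))])
(np.float64(161.032200929678), 74, (array([-0.0587,  0.0202]), np.float64(0.105)), [(0.93, np.float64(160.5), np.float64(0.065))])
[ 0.55718238 -0.27339625  0.07811907] [-1.56253281 -0.35040443  0.31213627] 22.8 [0.71715213 0.5656036  6.9147913 ] 0.10348140050622447 -62.749409031818494
4231 -112.7 0.0594 0.0121
3961 -21.3 0.063 0.0122
```

View pics/m6.png

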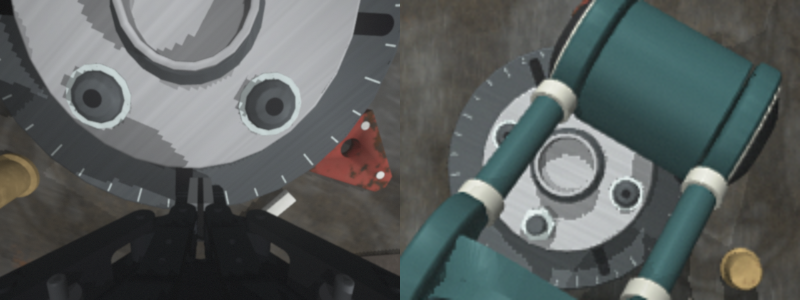

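>>> {"method": "jog_arm", "body": {
  "increments": [
    [0, 0.0005, 0, 0, 0, 0, 0],
    [0, 0.0005, 0, 0, 0, 0, 0]
  ]
}}

```text
time: 23.05
tool_pos: [0.5567, -0.2737, 0.0782]
tcp_rot: [-1.563, -0.348, 0.31]
wrist_force: [-0.9, 2.3, 6.8]
width: 0.0
```

```bash
python3 - <<'E'
from h import *
for i in range(2):
    k=read_camera("scene");print(stud_az(k));o=pts(k,["pointer_tip","weld_magnet","brass_fitting","soapstone"])
P=cloud(k);d=P[...,:2]-AX;r=np.hypot(d[...,0],d[...,1]);m=(r>.125)&(r<.15)&(P[...,2]>.055)&(P[...,2]<.075)&(d[...,0]<0)
print(m.sum(),np.median(d[m],0),np.degrees(np.arctan2(d[m][:,1],d[m][:,0])).mean() if m.any() else 0)
for i in range(2):print(stud_az(read_camera("top")))
s=readout.read_state();print(s["wrist_force"],s["tool_pos"],s["time"])
E
```

```text
(np.float64(159.94711836436417), 74, (array([-0.0582,  0.0212]), np.float64(0.105)), [(0.94, np.float64(168.5), np.float64(0.061))])
pointer_tip 0.97 [189. 246.] [ 0.3936 -0.1307  0.068 ]
weld_magnet 0.9 [352. 255.] [ 0.6707 -0.2162  0.    ]
brass_fitting 0.69 [259. 354.] [ 0.408  -0.3593  0.    ]
soapstone 0.7 [365. 290.] [ 0.6298 -0.3157  0.    ]
(np.float64(160.8231969429059), 71, (array([-0.0581,  0.0202]), np.float64(0.105)), [(0.82, np.float64(158.3), np.float64(0.06))])
pointer_tip 0.6 [194. 247.] [ 0.4001 -0.1352  0.068 ]
weld_magnet 0.89 [352. 257.] [ 0.6672 -0.2207  0.    ]
brass_fitting 0.65 [258. 354.] [ 0.4073 -0.3577  0.    ]
soapstone 0.79 [368. 287.] [ 0.6387 -0.312   0.    ]
97 [-0.12928201  0.04684934] 159.15423948044233
(np.float64(155.70843920136232), 81, (array([-0.0566,  0.0255]), np.float64(0.106)), [(0.79, np.float64(159.5), np.float64(0.057))])
(np.float64(155.690709658871), 80, (array([-0.0566,  0.0256]), np.float64(0.107)), [(0.76, np.float64(158.9), np.float64(0.063))])
[-0.92344005  1.38692441  7.32114707] [ 0.55669577 -0.27370194  0.07812537] 23.85
```

Scene camera: pointer 159°, stud 160–161°. Top camera: pointer 158°, stud 156°. Both differences are about 2 mm at the stud, well within tolerance, and the fingertip is pressing at about 7 N.

```bash
python3 -c "
from h import *
print(bot.finish_job())"
```

```text
the job is handed in; nothing more can be done
None
```

I handed the job in with the platter stopped, the tall stud in line with the pointer and the closed fingertip holding it at about 7 N. No verdict was reported.

- **Spin:** My first flick reached only about 1.13 rad/s, short of a turn in five seconds, because the finger slid off the stud early. I let that spin run untouched for more than 3 s, then flicked the stud again while the platter was still turning. That gave about 2.3 rad/s, and it ran on by itself for about 8.5 s. The second flick will probably have counted as the judged touch on a turning platter.
- **Brake:** While the platter was still turning at about 1.25 rad/s (estimated), I pressed the bare ring with about 5 N. The platter stopped about 37° short of the pointer, more than I intended, so I eased it the rest of the way under the fingertip.
- **Last checks on the stud:**

| Camera | Stud | Pointer |
|---|---|---|
| Wrist (from the screw heads) | 158.0° | not measured |
| Top | 155.7° | about 158° (measured before the spin) |
| Scene | 160–161° | 159° |

  The cameras disagree by a few degrees, but each puts the stud about 2–3 mm from the line, against the 10 mm allowed. The network's own stud and pointer points were noisier, with the stud as far out as 168.5° once, so I relied on the depth readings.
- **At rest:** Repeated pictures showed the stud not moving.
- **Loose things:** The magnet, brass fitting and soapstone showed up where they were at the start, within the roughly 10 mm scatter of the networks. The arm did not come near them.

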